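# Taper-gauge check of a charger casing

## Robot

A 6-joint arm with a two-finger parallel gripper is mounted at the origin on a cart in front of the work surface, level with it; the furniture and walls round the work are solid. World frame = base frame: x ahead of the robot, y to its left, z up, the work surface at z = 0. Lengths are in m, angles in rad, forces in N, time in s.
With the tool pointing down it reaches from about 0.3 to 0.775 m from the base axis. Payload 14.6 kg.
Tool frame: the origin (TCP) lies at the very end of the fingers, on their centre line; the grasp point (between the pads) lies 19 mm behind it; z points along the fingers, y is the line along which they close (so a half turn about z gives the same grasp; the last joint's range is limited). The gripper opens to 94 mm and grips with 3 to 60 N. Pads are 16 mm wide; open, the fingers measure 119 mm over their backs; the gripper's body (75 mm by 177 mm) begins 78 mm behind the grasp point.
Start: joints at [-1.209, 0.3, 1.521, -0, 1.321, -0.067], TCP at [0.229, -0.5, 0.205] pointing down, gripper open.
Joint ranges: [-3.03, 3.03], [-0.79, 2.21], [0.23, 2.52], [-1.04, 4.18], [0, 3.07], [-2.55, 2.55]. Speed limits (rad/s): [2.22, 2.22, 2.57, 3.14, 3.14, 3.14].

## Interface

Orientations are given as [roll, pitch, yaw] about the fixed x, y, z axes, in that order (R = Rz(yaw) Ry(pitch) Rx(roll)).
In Python, from station import ctrl gives the robot as it stands.
- The arm moves only by the shell command python3 -m pendant 'ROWS' [OPENING] [FORCE]. ROWS is JSON, a list of rows, each a list of 2 entries, a list of its own where there are three numbers: the shift along the world's x, y, z in cm, then the turn about the world's z in rad. A call has 1 to 20 rows; each row shifts and turns the commanded pose from where the row before left it; what a row does not reach is not made up. A row lasts 1/12 s, in which the tool goes at most 41.7 mm and 7.16 degrees, less where a joint would pass 70% of its speed; a pose out of reach is approached as far as the arm can. A call is refused whole if a number of a shift passes 4.17 or a number of a turn 0.125, either way. A call with a gripper value outside its range is refused whole. OPENING is the opening, from 0 (shut) to 1 (fully open), set as the call begins (- or left out, the last holds). The fingers move at their own pace and stop on an object; FORCE is the grip in N (left out, the last holds). Time passes only in rows, so rows that do not move let the fingers close. It gives the time, the measured TCP pose, the force, the opening and the grip force at its end, in the units of the state.
- ctrl.get_obs(): the state, without advancing time (a new reading comes with each control period).
- ctrl.camera(name): name is "scene" or "top"; returns a dict with "color" (420x560x3 uint8, red, green, blue), "intrinsics" (3x3 intrinsics, pixels), "camera_from_world" (4x4, takes a point from world to camera coordinates). Camera axes: x right, y down, z forward; pixel columns grow to the right and rows downward; lengths in m; the calibration is good to about 2 mm. A picture is of the moment at which its call begins. There is no depth.
- ctrl.hand_in(): hands the job in; it is judged then, once.
The state is a dict: "time_s": time; "qpos": joint angles; "joint_vel": joint speeds; "tau": joint torques, N m; "ee_pos": TCP position; "eef_rot": TCP orientation; "force": force on the tool from outside, world axes, zero at the start; "moment": the same for the moment, N m; "grip_width": finger opening in m; "grip_force": force on a finger pad.
Only numpy, scipy, OpenCV 4.12 (cv2) and the standard library are available. Lean on these libraries where they do the work, as an engineer would, in place of code of your own. Each camera call takes 0.05 s, during which the arm holds its last target. There are 200 camera calls.

## Task

Seat the white charger flat and square in the nest of the checking fixture, its two pins pointing to the notched end stop away from the blue head, and let go of it. Then take the tapered gauge with the orange handle out of its stand by the handle and slide the blade straight down between the charger's end and the sprung steel plate until it drags snugly (a push of about 10 N; do not force it in much harder). Finish while still holding the gauge upright at that depth, and leave the loupe, the round tin and the red screwdriver alone.

Things in the scene. Friction and masses are not known exactly. Their poses are not given: they have to be found in the camera images.
- charger: White two-pin charger lying on its side, 50 g. Rounded body 52 (x) x 42 (y) x 24 mm high, from x = -35 to +17 mm of the origin, so its middle is at x = -9 mm; edges rounded by 4 mm; two thin metal pins stick out of the +x end to x = +36 mm. Origin at the underside; z up. Grip it across its 42 mm width.
- nest: Checking fixture, fixed: aluminium deck 168 (x) x 92 (y) mm on two rails, top 28 mm above the bench, with a black nest for the charger. Origin at bench level under the nest's middle; z up; +x to the notched end stop, -x to the blue head. Seated, the charger's x lies along the nest's +x, its origin at x = +9, y = 0. Below the gap the deck has a well open to the bench (x -46 to -22, y +-13 mm).
- nest_floor (a point): Middle of the nest floor (on the deck), axes as nest. Walls 9 mm high round a 53 (x) x 43.6 (y) mm pocket, just under 1 mm play per side, lead-ins above them up to 13 mm. The middle 35 mm of each long side is open for the fingers; the end stop has a 22 mm notch for the pins; the other end is open over 31 mm, where the sprung plate stands.
- gauge_head: Blue head block on the deck, fixed, at a spot that differs from run to run: gap of 1.8 to 3 mm from plate to the end of a centred charger. Axes as nest. Origin at bench level under the sprung plate's working face (+x side) at rest. Block from x = -42 to -18 mm, 60 mm wide, top 52 mm above the bench; a screw head stands 6 mm higher.
- plate_edge (a point): Upper end of the sprung plate's upright working face, middle of its width, 52 mm above the bench (level with the top of the seated charger). Axes as nest: the face looks to +x. Plate 25 mm wide; above this edge a lead-in leans back (to -x) at 45 degrees and ends 5 mm higher.
- gap_plate (a joint): Travel of the sprung plate away from the charger (m): 0 at rest, up to 0.007. Spring about 8 N per mm from 0, no preload.
- taper_gauge: Taper gauge, 60 g: orange handle 14 (x) x 26 (y) x 44 mm (z) over a steel blade 50 long, 14 wide (y), growing evenly in thickness (x) from 1.5 mm at the tip to 9 at the handle. Origin in the middle of the handle's underside; z up. Same after a half turn. Pinch the handle across x. In the gap its x lies along the nest's x. Friction about 0.6: the push is about 1.3 times the plate's pinch.
- gauge_grip (a point): Point to grip: middle of the handle, 26 mm above the shoulder.
- gauge_tip (a point): Tip of the blade, 50 mm below the shoulder.
- gauge_stand: Wooden stand, fixed, 56 x 56 x 56 mm, with an upright slot through it for the blade (12 x 17 mm, about 1.5 mm of play per side); the gauge's shoulder rests on its top. Origin under its middle; axes as the gauge in it.
- loupe: Black eye loupe, 39 mm across, 38 mm high: leave alone.
- part_tin: Round silvery tin, 70 mm across, 20 mm high: leave alone.
- driver_red: Red screwdriver 150 mm long lying near the front edge of the bench: leave alone.
Things that resemble listed ones, but are neither listed nor needed, are in the scene too. Several things have the shape of the charger; the one meant has the colours described above.

How it is judged:
By the outcome, as a careful person would: the job done as asked, in the order asked, and still so for the second after the job is handed in, while the arm keeps its last pose, push and grip.
It also fails if it takes over 58 s, if anything falls off the work surface, if the arm or the gripper's body presses on something with over 40 N, if the wrist force passes 120 N, or if a joint passes its speed limit or range.

## Working session

There is one attempt and no reset: what is moved stays moved. The work goes in short steps, Python scripts to look and compute and a shell command to move; the robot and the scene stay as the last step left them, time stands still between calls to the robot, and variables do not carry over. Pictures are saved under pics/ and viewed, at most 10 in all, crops included, and the job is handed in when it is done.

```bash
mkdir -p pics; ls; cat > h.py <<'E'
from station import ctrl
import numpy as np, cv2
def snap(n,f):
    c=ctrl.camera(n); cv2.imwrite(f,c["color"][:,:,::-1]); np.savez(f+'.npz',K=c["intrinsics"],T=c["camera_from_world"],im=c["color"]); return c
def load(f): return np.load(f+'.npz')
def ray(c,uv,z):
    K,T=c["K"],c["T"]; R,t=T[:3,:3],T[:3,3]
    o=-R.T@t; d=R.T@np.linalg.inv(K)@np.array([uv[0],uv[1],1.]); return o+d*(z-o[2])/d[2]
def proj(c,p):
    q=c["T"][:3,:3]@np.array(p)+c["T"][:3,3]; q=c["K"]@q; return q[:2]/q[2]
E
python3 - <<'E'
from h import *
for n in("top","scene"):
    snap(n,f"pics/{n}0.png"); c=load(f"pics/{n}0.png"); print(n,c["K"].tolist(),(-c["T"][:3,:3].T@c["T"][:3,3]).round(3))
o=ctrl.get_obs(); print(o)
E
```

```text
pics
top [[486.34823074165905, 0.0, 274.8056885014637], [0.0, 486.34823074165905, 200.14599955299286], [0.0, 0.0, 1.0]] [ 0.404 -0.128  1.107]
scene [[461.5753720588882, 0.0, 276.98681240289545], [0.0, 461.5753720588882, 208.32841935518488], [0.0, 0.0, 1.0]] [0.054 0.683 0.468]
{'time_s': 0.1, 'qpos': array([-1.20859892e+00,  3.00407566e-01,  1.52152021e+00, -1.81700565e-05,
        1.32067604e+00, -6.66033205e-02]), 'joint_vel': array([-0.00222429, -0.00058018, -0.00310496, -0.00090928,  0.0004529 ,
        0.00093634]), 'tau': array([ 9.81428857e-04, -5.32649016e+01, -3.53285229e+01,  7.09335739e-02,
        2.35088967e-02, -6.43217754e-05]), 'ee_pos': array([ 0.22858874, -0.49999382,  0.20494692]), 'eef_rot': array([-3.14058256e+00, -4.97357718e-05,  4.28805208e-01]), 'force': array([-0.80272747, -0.06736611, -0.56176795]), 'moment': array([0.01458698, 0.06341734, 0.00245682]), 'grip_force': 0.0, 'grip_width': 0.09436977288814755}
```

View pics/top0.png

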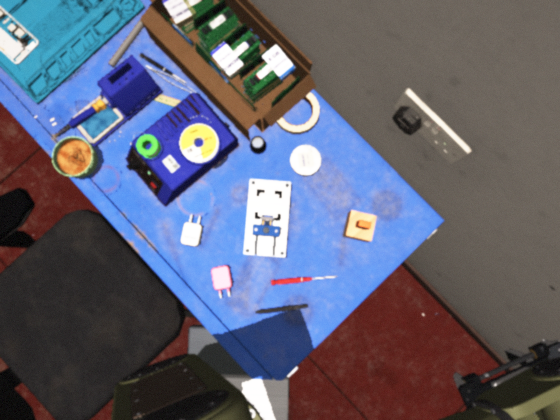

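View pics/scene0.png

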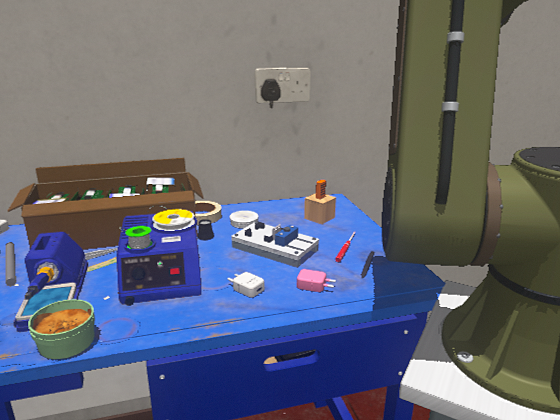

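The top view shows the white charger at (191,232) with its pins up, a pink one at (222,280), the nest at (267,218) with the blue head toward (267,230), and the gauge in its stand at (361,226). Charger-shaped things: white (191,232), pink (222,280) and a black plug on the wall at (406,120). The white one fits the description, and I'll confirm it in an enlarged crop.

```bash
python3 - <<'E'
from h import *
c=load("pics/top0.png"); im=c["im"][:,:,::-1]
a=cv2.resize(im[200:260,165:225],(400,400),interpolation=cv2.INTER_CUBIC)
b=cv2.resize(im[170:270,220:320],(400,400),interpolation=cv2.INTER_CUBIC)
cv2.imwrite("pics/crop1.png",np.hstack([a,b]))
hsv=cv2.cvtColor(im,cv2.COLOR_BGR2HSV)
def comp(m,box,z,name):
    k=np.zeros(m.shape,np.uint8); x0,y0,x1,y1=box; k[y0:y1,x0:x1]=m[y0:y1,x0:x1]
    cs,_=cv2.findContours(k,0,2); q=max(cs,key=cv2.contourArea)
    P=np.array([ray(c,p,z)[:2] for p in q[:,0].astype(float)])*1000
    r=cv2.minAreaRect(P.astype(np.float32)); print(name,cv2.contourArea(q),np.round(r[0],1),np.round(r[1],1),round(r[2],1), 'uv',cv2.minAreaRect(q)[0])
w=((hsv[...,1]<90)&(hsv[...,2]>120)).astype(np.uint8)
comp(w,(170,222,212,255),.024,'charger body')
comp(w,(238,170,298,262),.028,'deck')
o=((hsv[...,0]<25)&(hsv[...,1]>60)&(hsv[...,2]>80)).astype(np.uint8)
comp(o,(335,200,390,250),.056,'stand')
o=((hsv[...,0]<14)&(hsv[...,1]>170)).astype(np.uint8)
comp(o,(335,200,390,250),.1,'handle')
for p in [(188,215),(199,215),(191,232)]: print(ray(c,p,.012).round(4))
for p in [(268,190),(267,245)]: print(ray(c,p,.028).round(4))
E
```

```text
charger body 429.0 [462.8  64.3] [45.9 55.6] 80.2 uv (191.2884521484375, 233.0576934814453)
deck 3319.0 [ 496.5 -106.3] [106.3 184.9] 88.3 uv (268.20233154296875, 220.26266479492188)
stand 606.0 [ 486.  -304.1] [58.5 56.7] 78.0 uv (359.4000244140625, 225.69998168945312)
handle 8.0 [ 482.7 -301. ] [21.3  9.6] 54.0 uv (361.46002197265625, 225.72003173828125)
[0.504 0.076 0.012]
[0.5046 0.0511 0.012 ]
[0.4658 0.0674 0.012 ]
[ 0.5633 -0.1038  0.028 ]
[ 0.4404 -0.1049  0.028 ]
```

View pics/crop1.png

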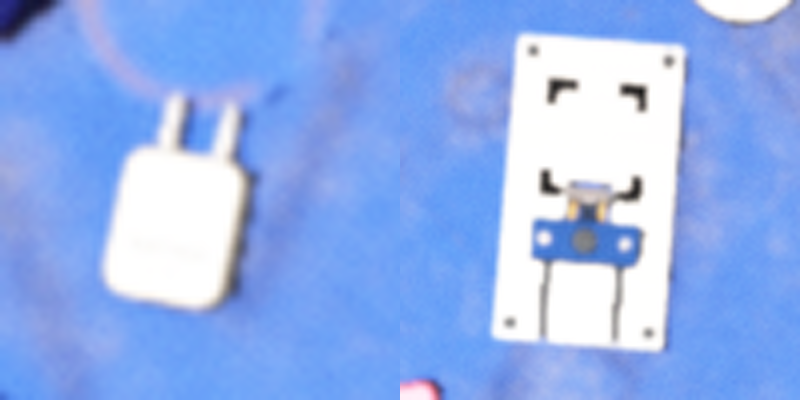

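The crop confirms it: a white body with two metal pins pointing up the image. The nest brackets lie at about (268,205), with the blue head below them. Next I measure both more finely.

```bash
cat >> h.py <<'E'
S=8
def mask(c,box,f):
    x0,y0,x1,y1=box; im=c["im"][y0:y1,x0:x1,::-1]
    u=cv2.resize(im,None,fx=S,fy=S,interpolation=cv2.INTER_CUBIC); h=cv2.cvtColor(u,cv2.COLOR_BGR2HSV).astype(int)
    return f(h[...,0],h[...,1],h[...,2]).astype(np.uint8)
def cons(m,box,amin=200):
    cs,_=cv2.findContours(m,0,cv2.CHAIN_APPROX_NONE)
    return [(q[:,0]+.5)/S-.5+np.array(box[:2]) for q in cs if cv2.contourArea(q)>amin]
def rect(c,pts,z):
    P=np.array([ray(c,p,z)[:2] for p in pts])*1000
    return cv2.minAreaRect(P.astype(np.float32)),P
E
python3 - <<'E'
from h import *
c=load("pics/top0.png")
b=(170,221,212,255)
for q in cons(mask(c,b,lambda h,s,v:(s<100)&(v>130)),b): r,P=rect(c,q,.016); print('charger',np.round(r[0],1),np.round(r[1],1),round(r[2],1))
b=(178,205,206,225)
for q in cons(mask(c,b,lambda h,s,v:(s<110)&(v>130)),b,60): r,P=rect(c,q,.012); print('pins',P.mean(0).round(1),np.round(r[1],1),P.max(0).round(1))
b=(240,176,296,265)
for q in cons(mask(c,b,lambda h,s,v:(s<100)&(v>110)),b,9000): r,P=rect(c,q,.028); print('deck',np.round(r[0],1),np.round(r[1],1),round(r[2],1))
b=(250,185,288,224)
for q in cons(mask(c,b,lambda h,s,v:(v<90)),b,150): r,P=rect(c,q,.039); print('black',q.mean(0).round(1),np.round(r[0],1),P.min(0).round(1),P.max(0).round(1))
b=(335,200,390,250)
for q in cons(mask(c,b,lambda h,s,v:(h<25)&(s>60)),b,1000): r,P=rect(c,q,.056); print('stand',np.round(r[0],1),np.round(r[1],1),round(r[2],1))
m=mask(c,b,lambda h,s,v:(h<14)&(s>150))
for q in cons(m,b,100): r,P=rect(c,q,.1); print('handle',q.mean(0).round(1),np.round(r[0],1),np.round(r[1],1),round(r[2],1))
E
```

```text
charger [426.7 107.4] [12.8  4.9] 61.9
charger [482.1  29.5] [5.  8.2] 2.4
charger [464.4  65.3] [48.1 59.7] 81.2
pins [502.4  71.2] [45.2 58.6] [527.4 100.8]
deck [ 495.3 -107.1] [194.8 120.6] 2.9
black [277.8 217.4] [ 501.  -127.6] [ 497.4 -130.6] [ 507.5 -121.6]
black [256.5 215.5] [504.  -79.6] [499.7 -85.2] [510.2 -77.5]
black [278.6 193. ] [ 556.1 -127.8] [ 548.7 -132. ] [ 559.5 -120.3]
black [259.5 191.3] [558.8 -85. ] [552.  -92.8] [561.3 -80.2]
stand [ 485.9 -304. ] [58.9 57. ] 77.8
handle [361.2 225.5] [ 481.8 -301.1] [27.  12.8] 54.6
```

```bash
R='[[1.47,3.53,0],-0.0372]'; python3 -m pendant '[[[1.47,3.53,0],-0.0372],[[1.47,3.53,0],-0.0372],[[1.47,3.53,0],-0.0372],[[1.47,3.53,0],-0.0372],[[1.47,3.53,0],-0.0372],[[1.47,3.53,0],-0.0372],[[1.47,3.53,0],-0.0372],[[1.47,3.53,0],-0.0372],[[1.47,3.53,0],-0.0372],[[1.47,3.53,0],-0.0372],[[1.47,3.53,0],-0.0372],[[1.47,3.53,0],-0.0372],[[1.47,3.53,0],-0.0372],[[1.47,3.53,0],-0.0372],[[1.47,3.53,0],-0.0372],[[1.47,3.53,0],-0.0372],[[0,0,0],0],[[0,0,0],0]]' 0.7
```

```text
time_s: 1.6
ee_pos: [0.4638, 0.0658, 0.2049]
eef_rot: [3.141, 0.001, -0.163]
force: [-0.0, -0.3, -0.3]
grip_width: 0.0658
grip_force: 0.0
```

```bash
python3 -m pendant '[[[0,0,-2.5],0],[[0,0,-2.5],0],[[0,0,-2.5],0],[[0,0,-2.5],0],[[0,0,-2.5],0],[[0,0,-2.5],0],[[0,0,-2],0],[[0,0,-1.5],0],[[0,0,-1],0],[[0,0,-0.5],0],[[0,0,0],0],[[0,0,0],0]]' && python3 -m pendant '[[[0,0,0],0],[[0,0,0],0],[[0,0,0],0],[[0,0,0],0],[[0,0,0],0],[[0,0,0],0],[[0,0,0],0],[[0,0,0],0]]' 0.3 15
```

```text
time_s: 2.6
ee_pos: [0.4642, 0.0643, 0.0061]
eef_rot: [-3.141, -0.001, -0.167]
force: [0.9, -0.5, 0.5]
grip_width: 0.0656
grip_force: 0.0
time_s: 3.27
ee_pos: [0.464, 0.0646, 0.0058]
eef_rot: [-3.142, -0.0, -0.166]
force: [-1.8, 0.4, 5.5]
grip_width: 0.0409
grip_force: 15.1
```

```bash
python3 - <<'E'
from h import *
snap("scene","pics/s1.png"); c=load("pics/s1.png")
print(proj(c,[.464,.065,.02])); 
cv2.imwrite("pics/s1c.png",cv2.resize(c["im"][190:330,170:330,::-1],(685,600)))
E
```

```text
[246.28366551 279.66351666]
```

View pics/s1c.png

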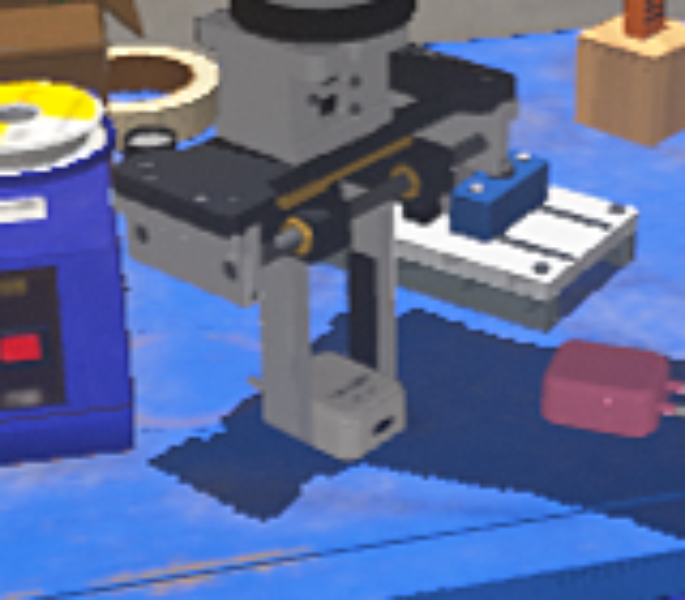

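Grip is good: the pads straddle the body near its middle (crop ~(335,400)), with the USB end toward the camera. Lift and carry it over the nest.

```bash
python3 -m pendant '[[[0,0,1],0],[[0,0,2],0],[[0,0,2],0],[[0,0,2],0],[[0.6,-1.7,0],0.012],[[0.6,-1.7,0],0.012],[[0.65,-1.7,0],0.012],[[0.65,-1.7,0],0.012],[[0.65,-1.7,0],0.012],[[0.65,-1.7,0],0.012],[[0.65,-1.7,0],0.012],[[0.7,-1.7,0],0.012],[[0.7,-1.7,0],0.012],[[0.7,-1.7,0],0.012],[[0,0,-1],0],[[0,0,0],0],[[0,0,0],0]]' - 15
python3 - <<'E'
from h import *
c=snap("scene","pics/s2.png"); c=snap("top","pics/t2.png")
a=load("pics/s2.png");t=load("pics/t2.png")
print(proj(a,[.5295,-.105,.04]),proj(t,[.5295,-.105,.04]))
cv2.imwrite("pics/c2.png",np.hstack([cv2.resize(a["im"][180:270,220:330,::-1],(440,360),interpolation=2),cv2.resize(t["im"][165:255,225:315,::-1],(360,360),interpolation=2)]))
E
```

```text
time_s: 4.73
ee_pos: [0.5286, -0.1047, 0.0649]
eef_rot: [-3.141, 0.002, -0.047]
force: [-0.9, -0.6, -0.5]
grip_width: 0.0408
grip_force: 15.0
[263.11043717 228.8398756 ] [268.04206386 204.34287683]
```

View pics/c2.png

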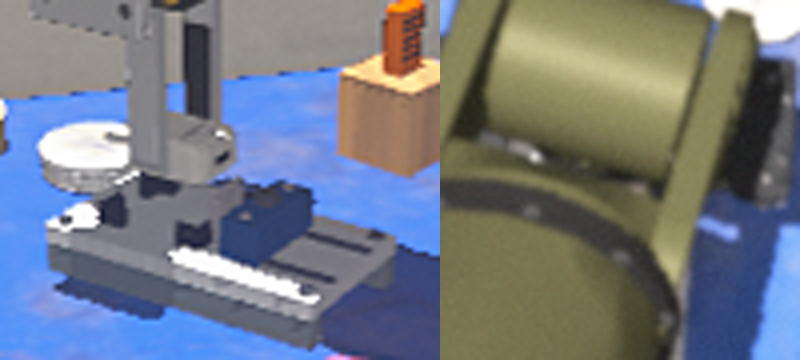

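```bash
python3 - <<'E'
from h import *
a=load("pics/s2.png"); g=cv2.cvtColor(a["im"],cv2.COLOR_RGB2GRAY)
th=-.047; u=np.array([np.cos(th),np.sin(th),0]); v=np.array([-np.sin(th),np.cos(th),0]); C=np.array([.5286,-.1047,.0591])
for dx in(-.024,-.026,-.028): print(dx,'port',proj(a,C+u*dx+[0,0,.012]).round(2),'topL',proj(a,C+u*dx+v*.021+[0,0,.012]).round(2),'R',proj(a,C+u*dx-v*.021+[0,0,.012]).round(2))
print(proj(a,C+u*.036+[0,0,.012]))
b=(268,210,284,226)
for q in cons(mask(a,b,lambda h,s,v:v<70),b,20): print('dark',q.mean(0).round(2),len(q))
# brackets in scene: dark blobs
s0=load("pics/scene0.png"); b=(230,215,305,255)
for q in cons(mask(s0,b,lambda h,s,v:(v<70)),b,60): print('br',q.mean(0).round(1),q.min(0).round(1),q.max(0).round(1))
N=np.array([.5295,-.1051,0]); th=-.045;u=np.array([np.cos(th),np.sin(th),0]); v=np.array([-np.sin(th),np.cos(th),0])
for sx in(1,-1):
  for sy in(1,-1):print(sx,sy,proj(s0,N+u*sx*.0305+v*sy*.0265+[0,0,.041]).round(1),proj(s0,N+u*sx*.0305+v*sy*.0265+[0,0,.028]).round(1),proj(s0,N+u*sx*.0305+v*sy*.0155+[0,0,.041]).round(1))
cv2.imwrite("pics/c3.png",np.hstack([cv2.resize(s0["im"][212:260,228:308,::-1],(800,480),interpolation=2)]))
E
```

```text
-0.024 port [272.65 218.37] topL [267.29 221.73] R [277.83 215.12]
-0.026 port [273.43 218.57] topL [268.08 221.94] R [278.61 215.32]
-0.028 port [274.22 218.78] topL [268.88 222.15] R [279.39 215.52]
[249.72830937 212.45637493]
dark [275.22 219.  ] 49
br [268.  238.3] [264.1 235.7] [272.3 241.6]
br [288.2 230. ] [287.3 229.3] [289.1 230.6]
br [284.6 229.7] [283.8 229.1] [285.3 230.4]
br [247.9 232.2] [244.8 228.2] [250.6 235.8]
br [281.4 228.3] [280.7 227.9] [282.3 228.7]
br [259.3 225.1] [255.1 222.1] [263.6 228.7]
1 1 [244.8 229.5] [244.9 234.9] [247.7 227.8]
1 -1 [258.4 221.2] [258.4 226.4] [255.6 222.9]
-1 1 [268.2 236.1] [268.2 241.6] [271.  234.2]
-1 -1 [281.3 227.3] [281.2 232.6] [278.7 229.1]
```

View pics/c3.png

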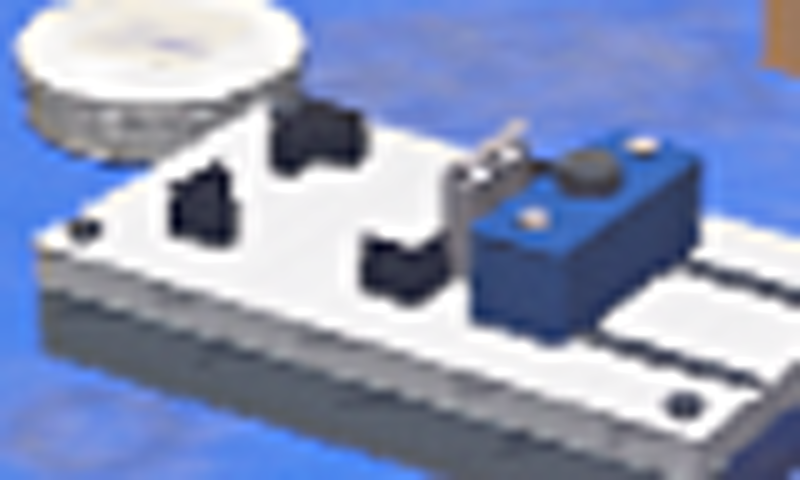

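The scene view matches the nest estimate (brackets at (245–272, 222–242)). The charger's port at (275.2,219) shows the body sits about 4 mm toward -x in the grip, so I correct by +5 mm in x and descend in steps.

```bash
python3 -m pendant '[[[0.25,-0.03,0],0.003],[[0.24,-0.03,0],0.003],[[0,0,-0.5],0],[[0,0,-0.5],0],[[0,0,-0.5],0],[[0,0,-0.3],0],[[0,0,-0.2],0],[[0,0,0],0],[[0,0,0],0]]' && python3 -m pendant '[[[0,0,-0.1],0],[[0,0,-0.1],0],[[0,0,-0.1],0],[[0,0,-0.1],0],[[0,0,0],0]]'
```

```text
time_s: 5.58
ee_pos: [0.5342, -0.106, 0.0454]
eef_rot: [-3.142, 0.0, -0.04]
force: [0.4, -1.1, -0.7]
grip_width: 0.0406
grip_force: 15.0
time_s: 6.0
ee_pos: [0.5342, -0.106, 0.0412]
eef_rot: [-3.142, 0.0, -0.04]
force: [0.6, 0.8, -1.0]
grip_width: 0.0408
grip_force: 15.0
```

```bash
python3 -m pendant '[[[0,0,-0.1],0],[[0,0,-0.1],0],[[0,0,-0.1],0],[[0,0,0],0]]' && python3 -m pendant '[[[0,0,-0.1],0],[[0,0,-0.1],0],[[0,0,-0.1],0],[[0,0,0],0]]'
```

```text
time_s: 6.33
ee_pos: [0.5343, -0.106, 0.0385]
eef_rot: [3.142, -0.0, -0.04]
force: [-1.2, 0.3, 4.2]
grip_width: 0.0405
grip_force: 15.1
time_s: 6.67
ee_pos: [0.5345, -0.106, 0.0363]
eef_rot: [3.142, -0.0, -0.04]
force: [-5.5, 2.0, 15.0]
grip_width: 0.0404
grip_force: 15.2
```

```bash
python3 -m pendant '[[[-0.05,0.02,0],0],[[-0.05,0.02,0],0],[[0,0,0],0]]' && python3 -m pendant '[[[-0.05,0.02,0],0],[[-0.05,0,0],0],[[0,0,0],0]]'
```

```text
time_s: 6.92
ee_pos: [0.534, -0.1059, 0.0362]
eef_rot: [3.141, -0.002, -0.04]
force: [-0.1, -0.4, 8.4]
grip_width: 0.0402
grip_force: 15.1
time_s: 7.17
ee_pos: [0.5326, -0.1055, 0.0356]
eef_rot: [3.141, -0.001, -0.04]
force: [1.7, -0.9, 4.1]
grip_width: 0.0408
grip_force: 15.1
```

```bash
python3 -m pendant '[[[0,0,-0.1],0],[[0,0,-0.05],0],[[0,0,0],0]]'; python3 -m pendant '[[[0,0,-0.1],0],[[0,0,0],0]]'
```

```text
time_s: 7.42
ee_pos: [0.5326, -0.1055, 0.034]
eef_rot: [3.141, -0.001, -0.04]
force: [3.8, -0.7, 4.5]
grip_width: 0.0409
grip_force: 15.1
time_s: 7.58
ee_pos: [0.5326, -0.1056, 0.0332]
eef_rot: [3.141, -0.001, -0.04]
force: [3.1, -1.9, 5.6]
grip_width: 0.0409
grip_force: 15.1
```

```bash
python3 -m pendant '[[[0.04,0,-0.05],0],[[0,0,-0.05],0],[[0,0,0],0]]'; python3 -m pendant '[[[0,0,-0.1],0],[[0,0,0],0]]'
```

```text
time_s: 7.83
ee_pos: [0.5328, -0.1055, 0.0329]
eef_rot: [3.141, -0.0, -0.04]
force: [-4.3, -0.4, 17.3]
grip_width: 0.041
grip_force: 15.4
time_s: 8.0
ee_pos: [0.5331, -0.1055, 0.0322]
eef_rot: [3.141, -0.001, -0.04]
force: [-3.2, -0.7, 19.4]
grip_width: 0.041
grip_force: 15.0
```

```bash
python3 -m pendant '[[[0,0,0.1],0],[[0,0,0],0],[[0,0,0],0],[[0,0,0],0],[[0,0,0],0],[[0,0,2],0],[[0,0,3],0],[[0,0,3],0],[[0,0,3],0],[[-0.5,-3,0.5],0.12],[[-0.5,-3,0.5],0.12],[[-0.5,-3,0.5],0.12],[[-0.5,-3,0.5],0.12],[[-0.5,-3,0.5],0.12],[[-0.5,-3,0],0.12],[[-0.5,-2,0],0.12],[[0,0,0],0.12],[[0,0,0],0.12],[[0,0,0],0]]' 0.7
python3 - <<'E'
from h import *
for n in("scene","top"): snap(n,f"pics/{n}4.png")
a=load("pics/scene4.png");t=load("pics/top4.png")
cv2.imwrite("pics/c4.png",np.hstack([cv2.resize(a["im"][212:257,225:300,::-1],(500,300),interpolation=2),cv2.resize(t["im"][180:240,240:300,::-1],(300,300),interpolation=2)]))
E
```

```text
time_s: 9.58
ee_pos: [0.4973, -0.3057, 0.1665]
eef_rot: [-3.141, -0.0, 1.045]
force: [-0.4, 0.1, 0.3]
grip_width: 0.066
grip_force: 0.0
```

View pics/c4.png

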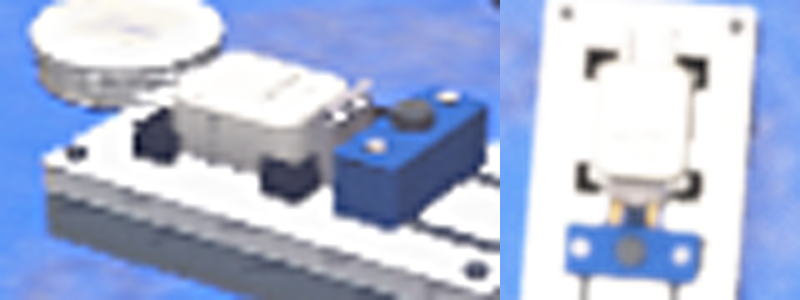

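The charger now sits flat between the four brackets (scene crop ~(260,100)) with its pins in the notched end, and the blue head's plate stands at its -x end. Next I measure the gauge from the first pictures.

```bash
python3 - <<'E'
from h import *
t=load("pics/top0.png"); a=load("pics/scene0.png")
b=(340,205,384,247)
for s0 in (120,150,180):
  for q in cons(mask(t,b,lambda h,s,v:((h<13)|(h>170))&(s>s0)),b,300): r,P=rect(t,q,.1); print('h',s0,q.mean(0).round(1),np.round(r[0],1),np.round(r[1],1),round(r[2],1))
b2=(300,172,342,225)
for q in cons(mask(a,b2,lambda h,s,v:((h<13)|(h>170))&(s>150)),b2,300): print('s',q.min(0).round(1),q.max(0).round(1))
for p in ([.4859,-.304,.1],[.4859,-.304,.056]): print(proj(a,p).round(1),proj(t,p).round(1))
cv2.imwrite("pics/c5.png",np.hstack([cv2.resize(a["im"][172:224,300:342,::-1],(404,500),interpolation=2),cv2.resize(t["im"][205:247,340:378,::-1],(390,500),interpolation=2)]))
E
```

```text
h 120 [361.  225.8] [ 481.3 -300.6] [27.5 12.7] 55.2
h 150 [361.1 225.6] [ 481.6 -300.9] [26.9 12. ] 55.2
h 180 [358.5 224.4] [ 485.  -294.3] [12.2  7.6] 28.2
s [315.3 179.4] [325.3 198.4]
[320.  180.8] [362.9 224.2]
[319.3 197.5] [359.4 225.8]
```

View pics/c5.png

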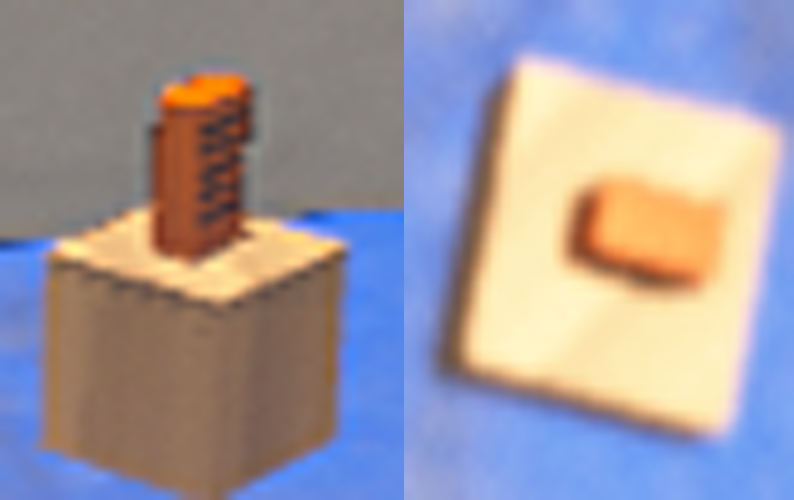

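The handle's top at about (364,224) in the top view lines up with the stand, its long side close to world y. I go to (0.486, -0.305), yaw 1.358, and grip.

```bash
python3 -m pendant '[[[-0.38,0.02,0],0.105],[[-0.38,0.02,0],0.104],[[-0.37,0.02,0],0.104],[[0,0,-1],0],[[0,0,-2],0],[[0,0,-2],0],[[0,0,-2],0],[[0,0,-2],0],[[0,0,-1],0],[[0,0,-0.35],0],[[0,0,0],0],[[0,0,0],0]]' 0.6 && python3 -m pendant '[[[0,0,0],0],[[0,0,0],0],[[0,0,0],0],[[0,0,0],0],[[0,0,0],0],[[0,0,0],0],[[0,0,0],0],[[0,0,0],0],[[0,0,0],0]]' 0.02 20
```

```text
time_s: 10.68
ee_pos: [0.4868, -0.305, 0.0642]
eef_rot: [3.141, 0.0, 1.351]
force: [-0.8, -0.5, -0.2]
grip_width: 0.0567
grip_force: 0.0
time_s: 11.43
ee_pos: [0.4864, -0.3048, 0.0635]
eef_rot: [3.142, 0.0, 1.353]
force: [0.1, 0.1, 0.7]
grip_width: 0.0138
grip_force: 20.0
```

```bash
python3 -m pendant '[[[0,0,1],0],[[0,0,1],0],[[0,0,2],0],[[0,0,2],0],[[0,0,2],0],[[0.15,2,0],0.018],[[0.15,2,0],0.018],[[0.15,2,0],0.018],[[0.15,2,0],0.018],[[0.15,2,0],0.018],[[0.16,2,0],0.018],[[0.16,2,0],0.018],[[0.16,2,0],0.018],[[0.16,2,0],0.018],[[0.16,2.08,0],0.016],[[0,0,-1],0],[[0,0,-1],0],[[0,0,0],0],[[0,0,0],0]]' 0 40
python3 - <<'E'
from h import *
o=ctrl.get_obs(); p=o["ee_pos"]; print(p,o["eef_rot"])
snap("scene","pics/s6.png"); a=load("pics/s6.png")
tip=p-[0,0,.0575]
print('tip',proj(a,tip),'shoulder',proj(a,tip+[0,0,.05]))
th=-.04;u=np.array([np.cos(th),np.sin(th),0]); v=np.array([-np.sin(th),np.cos(th),0]);N=np.array([.5292,-.1052,0])
print('gap at 52',[ (k,proj(a,N+u*k/1000+v*.0+[0,0,.052]).round(1)) for k in(-26,-28)])
x0,y0=265,185
im=cv2.resize(a["im"][y0:y0+60,x0-10:x0+50,::-1],(600,600),interpolation=2); cv2.imwrite("pics/c6.png",im)
E
```

```text
time_s: 13.02
ee_pos: [0.5015, -0.1047, 0.123]
eef_rot: [-3.14, -0.0, 1.53]
force: [0.6, -0.2, -1.6]
grip_width: 0.0139
grip_force: 40.0
[ 0.50151652 -0.10467942  0.12301784] [-3.14035862e+00 -2.11364443e-04  1.52955850e+00]
tip [274.1534366 220.8648085] shoulder [274.2423304  199.15543486]
gap at 52 [(-26, array([273.3, 226.5])), (-28, array([274.1, 226.7]))]
```

View pics/c6.png

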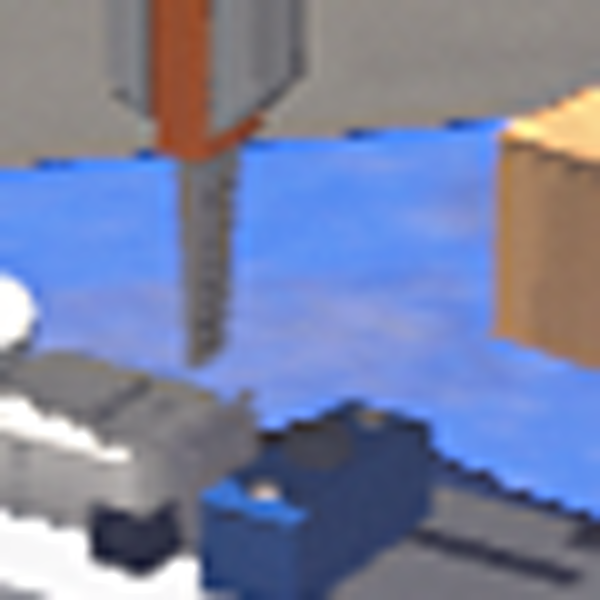

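The tip at crop (205,355) stands above the charger/plate boundary (~(205,415)), matching the prediction. I lower by feel.

```bash
python3 -m pendant '[[[0.03,0,-0.4],0],[[0,0,-0.4],0],[[0,0,-0.2],0],[[0,0,-0.1],0],[[0,0,0],0]]'; python3 -m pendant '[[[0,0,-0.1],0],[[0,0,-0.1],0],[[0,0,0],0]]';python3 -m pendant '[[[0,0,-0.1],0],[[0,0,-0.1],0],[[0,0,0],0]]'
```

```text
time_s: 13.48
ee_pos: [0.5021, -0.1041, 0.1122]
eef_rot: [-3.141, -0.0, 1.53]
force: [0.9, -0.1, -0.5]
grip_width: 0.0141
grip_force: 40.0
time_s: 13.73
ee_pos: [0.5022, -0.104, 0.1104]
eef_rot: [-3.142, 0.0, 1.531]
force: [0.4, 0.1, -0.3]
grip_width: 0.0139
grip_force: 40.0
time_s: 13.98
ee_pos: [0.5021, -0.104, 0.1082]
eef_rot: [-3.141, -0.0, 1.531]
force: [0.8, 0.4, -0.2]
grip_width: 0.0138
grip_force: 40.0
```

```bash
python3 -m pendant '[[[0,0,-0.1],0],[[0,0,-0.1],0],[[0,0,0],0]]';python3 -m pendant '[[[0,0,-0.1],0],[[0,0,-0.1],0],[[0,0,0],0]]'; python3 -m pendant '[[[0,0,-0.1],0],[[0,0,0],0]]'
```

```text
time_s: 14.23
ee_pos: [0.5021, -0.104, 0.1062]
eef_rot: [-3.141, -0.0, 1.531]
force: [-0.0, -0.0, -0.9]
grip_width: 0.0142
grip_force: 40.0
time_s: 14.48
ee_pos: [0.5021, -0.104, 0.1042]
eef_rot: [-3.141, -0.0, 1.531]
force: [1.1, 0.5, -0.4]
grip_width: 0.0137
grip_force: 40.0
time_s: 14.65
ee_pos: [0.5021, -0.104, 0.1033]
eef_rot: [-3.141, -0.0, 1.531]
force: [-0.7, 0.6, -0.6]
grip_width: 0.0133
grip_force: 40.0
```

```bash
for i in 1; do python3 -m pendant '[[[0,0,-0.1],0],[[0,0,-0.1],0],[[0,0,0],0]]';python3 -m pendant '[[[0,0,-0.1],0],[[0,0,-0.1],0],[[0,0,0],0]]'; python3 -m pendant '[[[0,0,-0.1],0],[[0,0,0],0]]'; done
```

```text
time_s: 14.9
ee_pos: [0.5022, -0.104, 0.1013]
eef_rot: [-3.142, -0.0, 1.531]
force: [0.7, -0.1, -0.8]
grip_width: 0.0143
grip_force: 40.0
time_s: 15.15
ee_pos: [0.5022, -0.104, 0.0993]
eef_rot: [3.141, 0.0, 1.531]
force: [0.1, 0.7, -0.8]
grip_width: 0.0139
grip_force: 40.0
time_s: 15.32
ee_pos: [0.5022, -0.104, 0.0984]
eef_rot: [3.141, 0.0, 1.531]
force: [0.6, 0.1, -1.7]
grip_width: 0.0138
grip_force: 40.0
```

```bash
python3 -m pendant '[[[0,0,-0.1],0],[[0,0,-0.1],0],[[0,0,0],0]]';python3 -m pendant '[[[0,0,-0.1],0],[[0,0,-0.1],0],[[0,0,0],0]]'
```

```text
time_s: 15.57
ee_pos: [0.5023, -0.104, 0.0964]
eef_rot: [3.141, 0.0, 1.531]
force: [1.4, 0.4, 0.5]
grip_width: 0.0135
grip_force: 40.0
time_s: 15.82
ee_pos: [0.5023, -0.104, 0.0944]
eef_rot: [3.141, 0.0, 1.531]
force: [1.4, -0.5, -0.8]
grip_width: 0.0139
grip_force: 40.0
```

```bash
python3 -m pendant '[[[0,0,-0.1],0],[[0,0,0],0]]';python3 -m pendant '[[[0,0,-0.1],0],[[0,0,0],0]]'; python3 -m pendant '[[[0,0,-0.1],0],[[0,0,0],0]]'
```

```text
time_s: 15.98
ee_pos: [0.5023, -0.104, 0.0934]
eef_rot: [3.141, 0.0, 1.531]
force: [2.0, -0.4, 1.0]
grip_width: 0.014
grip_force: 40.0
time_s: 16.15
ee_pos: [0.5023, -0.104, 0.0924]
eef_rot: [3.141, 0.0, 1.531]
force: [2.7, -0.4, 0.8]
grip_width: 0.0136
grip_force: 40.0
time_s: 16.32
ee_pos: [0.5023, -0.104, 0.0914]
eef_rot: [3.141, 0.0, 1.531]
force: [3.3, -0.3, 1.5]
grip_width: 0.014
grip_force: 40.0
```

```bash
python3 -m pendant '[[[0.03,0,0],0],[[0,0,0],0]]';python3 -m pendant '[[[0.03,0,0],0],[[0,0,0],0]]'; python3 -m pendant '[[[0.03,0,0],0],[[0,0,0],0]]'
```

```text
time_s: 16.48
ee_pos: [0.5025, -0.104, 0.0914]
eef_rot: [-3.141, 0.0, 1.531]
force: [3.2, -1.4, 1.8]
grip_width: 0.0139
grip_force: 40.0
time_s: 16.65
ee_pos: [0.5026, -0.104, 0.0914]
eef_rot: [-3.141, -0.0, 1.531]
force: [2.3, 0.0, 1.8]
grip_width: 0.0138
grip_force: 40.0
time_s: 16.82
ee_pos: [0.5028, -0.104, 0.0913]
eef_rot: [-3.141, -0.0, 1.531]
force: [-0.0, 0.0, 1.1]
grip_width: 0.0136
grip_force: 40.0
```

```bash
python3 -m pendant '[[[0.03,0,0],0],[[0,0,0],0]]';python3 -m pendant '[[[0.03,0,0],0],[[0,0,0],0]]'
```

```text
time_s: 16.98
ee_pos: [0.5029, -0.1039, 0.0913]
eef_rot: [-3.14, -0.0, 1.531]
force: [-2.5, -0.1, 1.9]
grip_width: 0.0136
grip_force: 40.0
time_s: 17.15
ee_pos: [0.5031, -0.1039, 0.0912]
eef_rot: [-3.14, -0.0, 1.531]
force: [-5.0, -0.7, 3.2]
grip_width: 0.0139
grip_force: 40.0
```

Both sides are now felt: the plate pushes +x, the charger at its stop pushes -x, and they balance near x = 0.5028. I press down while letting the blade drift -x by half the taper.

```bash
python3 -m pendant '[[[-0.03,0,0],0],[[-0.01,0,-0.1],0],[[0,0,0],0]]';python3 -m pendant '[[[-0.01,0,-0.1],0],[[0,0,0],0]]'; python3 -m pendant '[[[-0.01,0,-0.1],0],[[0,0,0],0]]'
```

```text
time_s: 17.4
ee_pos: [0.5031, -0.1039, 0.0903]
eef_rot: [-3.141, -0.0, 1.531]
force: [-4.1, -0.8, 0.9]
grip_width: 0.0138
grip_force: 40.0
time_s: 17.57
ee_pos: [0.503, -0.1039, 0.0893]
eef_rot: [-3.141, -0.0, 1.531]
force: [-3.8, 0.8, 2.1]
grip_width: 0.0137
grip_force: 40.0
time_s: 17.73
ee_pos: [0.503, -0.104, 0.0884]
eef_rot: [-3.141, -0.0, 1.531]
force: [-5.7, 0.3, 2.3]
grip_width: 0.0141
grip_force: 40.0
```

```bash
python3 -m pendant '[[[-0.03,0,0],0],[[0,0,0],0]]';python3 -m pendant '[[[-0.02,0,-0.1],0],[[0,0,0],0]]'; python3 -m pendant '[[[-0.02,0,-0.1],0],[[0,0,0],0]]'
```

```text
time_s: 17.9
ee_pos: [0.5029, -0.1039, 0.0884]
eef_rot: [3.141, -0.0, 1.531]
force: [-2.0, 0.4, 0.4]
grip_width: 0.0133
grip_force: 40.0
time_s: 18.07
ee_pos: [0.5028, -0.104, 0.0876]
eef_rot: [3.141, 0.0, 1.531]
force: [-2.4, 0.2, 3.3]
grip_width: 0.0136
grip_force: 40.0
time_s: 18.23
ee_pos: [0.5027, -0.1041, 0.0867]
eef_rot: [3.141, 0.0, 1.531]
force: [-2.3, -0.0, 3.1]
grip_width: 0.0139
grip_force: 40.0
```

```bash
python3 -m pendant '[[[-0.03,0,-0.1],0],[[0,0,0],0]]';python3 -m pendant '[[[-0.01,0,-0.1],0],[[0,0,0],0]]'; python3 -m pendant '[[[-0.01,0,-0.1],0],[[0,0,0],0]]'
```

```text
time_s: 18.4
ee_pos: [0.5026, -0.1041, 0.0858]
eef_rot: [3.14, 0.0, 1.531]
force: [-0.1, -0.1, 4.4]
grip_width: 0.0137
grip_force: 40.0
time_s: 18.57
ee_pos: [0.5025, -0.1041, 0.0849]
eef_rot: [3.14, 0.0, 1.531]
force: [-1.3, 0.4, 5.8]
grip_width: 0.0138
grip_force: 40.0
time_s: 18.73
ee_pos: [0.5025, -0.1042, 0.084]
eef_rot: [3.14, 0.0, 1.531]
force: [-1.3, -0.2, 6.8]
grip_width: 0.0137
grip_force: 40.0
```

```bash
python3 -m pendant '[[[-0.015,0,-0.1],0],[[0,0,0],0]]';python3 -m pendant '[[[-0.015,0,-0.1],0],[[0,0,0],0],[[0,0,0],0],[[0,0,0],0]]'; python3 - <<'E'
from h import *
snap("scene","pics/s7.png"); a=load("pics/s7.png")
cv2.imwrite("pics/c7.png",cv2.resize(a["im"][190:260,228:312,::-1],(720,600),interpolation=2))
f=[ctrl.get_obs()["force"]]
for i in range(4): ctrl.camera("scene"); f.append(ctrl.get_obs()["force"])
print(np.mean(f,0),ctrl.get_obs()["moment"])
E
```

```text
time_s: 18.9
ee_pos: [0.5025, -0.1042, 0.0831]
eef_rot: [3.139, 0.0, 1.531]
force: [-1.6, -0.1, 7.8]
grip_width: 0.0137
grip_force: 40.0
time_s: 19.23
ee_pos: [0.5024, -0.1042, 0.0822]
eef_rot: [3.139, 0.001, 1.531]
force: [-1.6, 0.0, 8.6]
grip_width: 0.0139
grip_force: 40.0
[-1.55763834  0.40471293  8.49389127] [-0.08972764  0.2645065  -0.05580028]
```

View pics/c7.png

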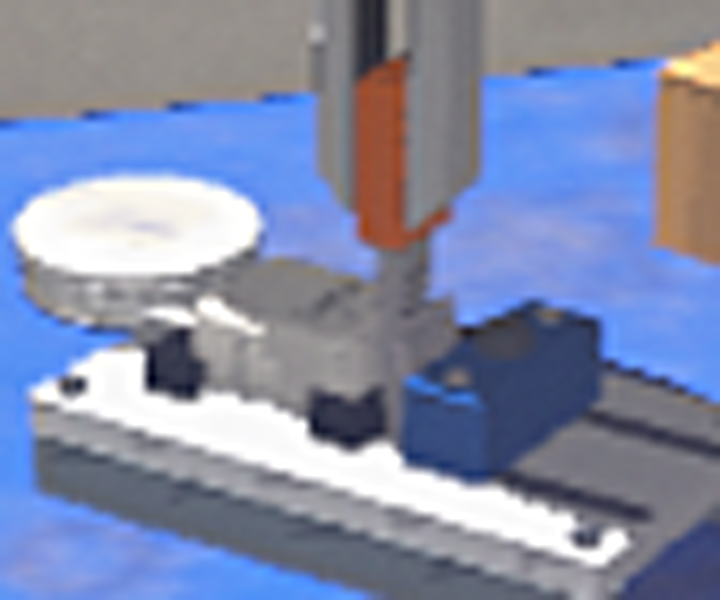

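```bash
python3 - <<'E'
from h import *
a=load("pics/s7.png")
th=-.04;u=np.array([np.cos(th),np.sin(th),0]); v=np.array([-np.sin(th),np.cos(th),0]);N=np.array([.5295,-.1052,0])
f=lambda p:((proj(a,p)+.5-[228,190])*8.571).round(0)
for n,lx,ly,z in [('+x+y top',26,21,52),('+x+y mid',26,21,42),('-x+y top',-26,21,52),('-x-y top',-26,-21,52),('+x-y top',26,-21,52),('mid bottom +y',0,21,28),('mid top+y',0,21,52)]:
    print(n,f(N+u*lx/1e3+v*ly/1e3+[0,0,z/1e3]))
# near-side (+y) face vertical profile at mid: brightness in s4 and s7
for nm in("scene4","s7"):
    c=load(f"pics/{nm}.png"); g=cv2.cvtColor(c["im"],cv2.COLOR_RGB2GRAY)
    for x in(255,258,261): print(nm,x,g[215:245,x].tolist())
E
```

```text
+x+y top [174. 300.]
+x+y mid [175. 336.]
-x+y top [347. 347.]
-x-y top [435. 288.]
+x-y top [266. 244.]
mid bottom +y [260. 409.]
mid top+y [259. 323.]
scene4 255 [255, 255, 255, 255, 215, 114, 141, 251, 255, 254, 254, 247, 251, 181, 178, 176, 171, 165, 159, 149, 153, 243, 255, 251, 250, 251, 253, 255, 207, 155]
scene4 258 [189, 205, 139, 133, 145, 229, 255, 255, 253, 253, 254, 254, 255, 245, 175, 180, 175, 170, 164, 157, 145, 170, 255, 255, 252, 251, 252, 255, 255, 175]
scene4 261 [157, 155, 158, 156, 188, 255, 255, 254, 253, 253, 254, 253, 255, 255, 235, 174, 178, 172, 166, 160, 157, 144, 166, 255, 255, 253, 252, 251, 254, 255]
s7 255 [254, 255, 255, 255, 208, 117, 121, 115, 126, 122, 122, 188, 255, 176, 156, 144, 149, 145, 137, 130, 142, 239, 255, 250, 249, 249, 251, 255, 197, 149]
s7 258 [183, 197, 133, 131, 138, 128, 128, 127, 128, 127, 127, 123, 155, 214, 157, 160, 156, 166, 158, 152, 134, 162, 255, 254, 250, 249, 250, 254, 255, 166]
s7 261 [150, 149, 150, 155, 161, 127, 128, 131, 129, 129, 128, 126, 131, 149, 150, 146, 146, 143, 143, 143, 146, 139, 135, 242, 255, 252, 250, 249, 253, 255]
```

The blade sits between the charger end and the plate, and the charger has not moved. Its top and bottom edges run parallel, so it lies flat. One last small push brings it to about 10 N, then hand in.

```bash
python3 -m pendant '[[[-0.015,0,-0.05],0],[[0,0,0],0],[[0,0,0],0],[[0,0,0],0],[[0,0,0],0],[[0,0,0],0]]' && python3 -c "
from station import ctrl
print(ctrl.hand_in())"
```

```text
time_s: 19.98
ee_pos: [0.5024, -0.1042, 0.0819]
eef_rot: [3.139, 0.001, 1.531]
force: [-1.9, 0.1, 9.9]
grip_width: 0.0134
grip_force: 40.0
the job is handed in; nothing more can be done
None
```

I seated the charger in the nest and let go of it, slid the gauge in until it dragged at about 10 N and kept hold of it there, and handed in at about 20 s; the blade sits a few millimetres deeper than the stated gap range would suggest, though the pictures show the charger flat and in place.

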